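Gauge a core pin in the unmarked die plates

ROBOT

A 6-joint arm with a two-finger parallel gripper is mounted at the origin on a cart in front of the work surface, level with it; the furniture and walls round the work are solid. World frame = base frame: x ahead of the robot, y to its left, z up, the work surface at z = 0. Lengths are in m, angles in rad, forces in N, time in s.
With the tool pointing down it reaches from about 0.35 to 0.975 m from the base axis. Payload 4.9 kg.
Tool frame: the origin (TCP) lies midway between the tips of the shut fingers; the grasp point (between the pads) lies 19 mm behind it; z points along the fingers, y is the line along which they close (so a half turn about z gives the same grasp; the last joint's range is limited). The gripper opens to 85 mm and grips with 20 to 120 N. Pads are 22 mm wide; open, the fingers measure 114 mm over their backs; the gripper's body (76 mm by 85 mm) begins 54 mm behind the grasp point. The pads swing forward as they close: fully open they stand 13 mm farther back than shut.
Start: joints at [-1.398, 0.053, 1.613, -0, 1.476, -0.119], TCP at [0.18, -0.599, 0.231] pointing down, gripper open.
Joint ranges: [-3.01, 3.01], [-1.01, 2.22], [0.06, 2.58], [-1.02, 4.17], [0.09, 2.62], [-3.14, 3.14]. Speed limits (rad/s): [2.57, 2.57, 3.14, 3.14, 3.14, 3.14].

INTERFACE

Orientations are given as a unit quaternion [w, x, y, z].
In Python, from plant import * gives the robot as it stands.
- The arm moves only by the tool jog_arm, never from a script. Its argument "targets" is a list of rows, each a list of 3 entries, a list of its own where there are three numbers: the shift along the tool's x, y, z in units of 25 mm (1.0 is 25 mm), then the turn, a rotation vector about the tool's x, y, z in units of 8 degrees (1.0 is 8 degrees), then the opening in per cent of the stroke, from 0 (shut) to 100 (fully open). A call has 1 to 8 rows; each row is the pose to reach, as a shift and turn from the pose commanded when the call began, along the tool's axes at that moment; what a row does not reach only later rows make up. A row lasts 1/8 s, in which the tool goes at most 62.5 mm and 10.7 degrees, less where a joint would pass 70% of its speed; a pose out of reach is approached as far as the arm can. A call with a gripper value outside its range is refused whole. The fingers move at their own pace and stop on an object; the grip force is fixed at half the most. Time passes only in rows, so rows that repeat a pose let the fingers close. It gives the time, the measured TCP pose, the force, the opening and the grip force at its end, in the units of the state.
- state(): the state, without advancing time (a new reading comes with each control period).
- grab_frame(name): name is "side" or "top"; returns (picture, depth): 400x640x3 uint8, red, green, blue; 400x640 float32, m along the optical axis (not along the pixel's ray), 0 where there is no reading.
- camera_params(name): a dict with "fovy" (degrees; the focal length in pixels is half the picture's height over the tangent of half this angle, whatever the lens; pixels are square), "cx", "cy" (the principal point, pixels), "dist" ([k1, k2, p1, p2, k3] as OpenCV has them; the pictures are not rectified), "rvec" (rotation vector, rad) and "tvec" (3), from world to camera coordinates, as OpenCV has them. Camera axes: x right, y down, z forward; pixel columns grow to the right and rows downward; lengths in m; the calibration is good to about 2 mm. A picture is of the moment at which its call begins. camera_params takes no time and is no camera call.
- job_done(): hands the job in; it is judged then, once.
The state is a dict: "time": time; "joint_pos": joint angles; "joint_vel": joint speeds; "joint_efforts": joint torques, N m; "tool_pos": TCP position; "tool_rot": TCP orientation; "contact_force": force on the tool from outside, world axes, zero at the start; "ft_torque": the same for the moment, N m; "gripper_width": opening from 0.0 (shut) to 1.0 (fully open); "grasp_force": force on a finger pad.
Only numpy, scipy, OpenCV 4.12 (cv2) and the standard library are available. Lean on these libraries where they do the work, as an engineer would, in place of code of your own. Each camera call takes 0.05 s, during which the arm holds its last target. There are 200 camera calls.

TASK

Take the core pin with the black handle from the wooden block and find, by gentle trial in the hole gauge, the one hole that its shaft passes through; push it fully home there and leave it upright with its collar flat on the plate. Never force the pin where it will not go, and leave the other two pins and everything else where they are.

Things in the scene. Friction and masses are not known exactly. Their poses are not given: they have to be found in the camera images.
- gauge: Hole gauge, fixed to the bench: a green holder 68 x 204 mm, 90 mm high, with four steel die plates (40 mm square, 12 mm thick) in a row along its y axis, 42 mm apart, their tops level with the holder's. Origin at the centre of the underside, z up. Each plate has one hole straight through; under each hole is a brass follower (see follower_1).
- hole_1 (a point): Centre of the mouth of the first hole (the holder's +y end), at the top face, 90 mm above the bench. One of the four holes is 17.2 mm across and lets the 16 mm shaft through; the other three are 14, 13 and 12 mm and too small. The plates carry no marks and sit in a different order each time, so which hole is which must be found by trial.
- hole_2 (a point): The same for the second hole.
- hole_3 (a point): The same for the third hole.
- hole_4 (a point): The same for the fourth hole (the holder's -y end).
- follower_1 (a joint): Brass follower on a slide under hole_1, the others alike: how far it is pushed down, m (starts at 0 to 0.006, range 0.028; at 0 its top is 24 mm below the top face). A shaft that passes through the plate meets it and must push it down against about 5 N of steady friction; it stays where it is left and does not stop the shaft from going fully home.
- rack: Brown wooden block with three sockets, 60 x 170 x 62 mm, fixed to the bench. Origin at the centre of the underside; sockets (18 mm across, 56 mm deep) at y = +50, 0 and -50 mm along its own y axis. The three pins stand in them in any order, collars resting on the block's top.
- core_pin_grip (a point): Centre of the black handle of the core pin that is to be gauged. This point is 30 mm above the collar's underside and 80 mm above the shaft's tip; z runs up along the pin. Round handle 22 mm across, 50 mm long; below it a steel collar 30 mm across, 5 mm thick, then the steel shaft, 16 mm across, 50 mm long, its foot chamfered 1.2 mm. About 0.12 kg.
- core_pin: The same pin with the black handle; origin at the tip of its shaft, z up along the pin.
- red_pin: A like pin with a red handle, to be left in its socket; origin at the tip of its shaft.
- grey_pin: A like pin with a grey handle, to be left in its socket; origin at the tip of its shaft.
- wood_rib: Loose flat wooden rib, 48 x 104 x 8 mm, at the back of the bench, to be left alone; origin under its centre.
- oxide_jar_0: Loose jar with a black cap, 52 mm across, 70 mm tall, at the back of the bench, to be left alone; origin under its centre.
- loop_tool: Loose wooden-handled loop tool, 178 mm long, at the back of the bench, to be left alone; origin under its centre.
Not all that is in view belongs to the job. What is shaped like the core_pin but blue or green is not meant.

How it is judged:
By the outcome, as a careful person would: the job done as asked, in the order asked, and still so for the second after the job is handed in, with the robot touching nothing.
It also fails if it takes over 67 s, if anything falls off the work surface, if the arm or the gripper's body presses on something with over 40 N, if the wrist force passes 120 N, or if a joint passes its speed limit or range.

## Working session

There is one attempt and no reset: what is moved stays moved. The work goes in short steps, Python scripts to look and compute and a tool call to move; the robot and the scene stay as the last step left them, time stands still between calls to the robot, and variables do not carry over. Pictures are saved under pics/ and viewed, at most 10 in all, crops included, and the job is handed in when it is done.

Besides the shell and the picture viewer there is one more tool, called after "Emit:" as name([rows], argument=value, ...), one row to a line, values as JSON. jog_arm: Moves the arm, as the interface text tells. Its arguments: {"type":"object","properties":{"targets":{"type":"array"}},"required":["targets"]}

```bash
mkdir -p pics; ls; cat > h.py <<'E'
from plant import *
import numpy as np, cv2
def K(n):
    c=camera_params(n); f=200/np.tan(np.radians(c["fovy"])/2)
    R=cv2.Rodrigues(np.array(c["rvec"],float))[0]; t=np.array(c["tvec"],float).ravel()
    return np.array([[f,0,c["cx"]],[0,f,c["cy"]],[0,0,1.]]),np.array(c["dist"],float),R,t
def ray(n,p):
    k,d,R,t=K(n); q=cv2.undistortPoints(np.array(p,float).reshape(-1,1,2),k,d).reshape(-1,2)
    v=np.c_[q,np.ones(len(q))]@R
    return -R.T@t,v
def onz(n,p,z):
    o,v=ray(n,p); return o+v*((z-o[2])/v[:,2])[:,None]
def proj(n,X):
    k,d,R,t=K(n); return cv2.projectPoints(np.array(X,float).reshape(-1,1,3),cv2.Rodrigues(R)[0],t,k,d)[0].reshape(-1,2)
def save(n,im): cv2.imwrite("pics/"+n+".png",im[...,::-1])
E
python3 - <<'E'
from h import *
for n in("side","top"):
    im,d=grab_frame(n); save(n+"0",im); np.save(n+"d.npy",d); np.save(n+"i.npy",im); k,_,R,t=K(n); print(n,-R.T@t,R[2],k[0,0],camera_params(n)["dist"])
print(state())
E
```

```text
pics
side [-0.01308334  0.86909135  0.54004709] [ 0.50570914 -0.77997368 -0.36864525] 510.0969152989494 [0.0406763 0.        0.        0.        0.       ]
top [ 0.52183078 -0.04582479  0.9320706 ] [ 0.04073275 -0.00194362 -0.99916819] 375.534300043417 [-0.02329754  0.          0.          0.          0.        ]
{'time': 0.1, 'joint_pos': array([-1.39796517e+00,  5.33144746e-02,  1.61419215e+00, -2.00814556e-05,
        1.47601645e+00, -1.19002921e-01]), 'joint_vel': array([-0.00032095, -0.00067814, -0.00346286,  0.00039888, -0.00296294,
       -0.00030412]), 'joint_efforts': array([-3.85997528e-04, -3.94906783e+01, -3.71365178e+01, -1.29909677e-04,
        3.90229456e-03, -2.05850739e-06]), 'tool_pos': array([ 0.17971037, -0.59799617,  0.23015013]), 'tool_rot': array([-9.64592567e-04,  9.89372384e-01,  1.45400667e-01, -3.59657909e-05]), 'contact_force': array([-0.85844959, -0.13150847, -0.3190104 ]), 'ft_torque': array([-0.05911303, -0.03544612, -0.01047629]), 'grasp_force': 0.0, 'gripper_width': 0.9967414475439006}
```

View pics/side0.png

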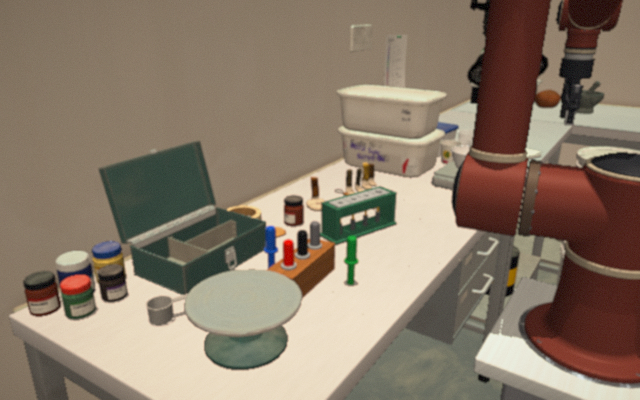

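View pics/top0.png

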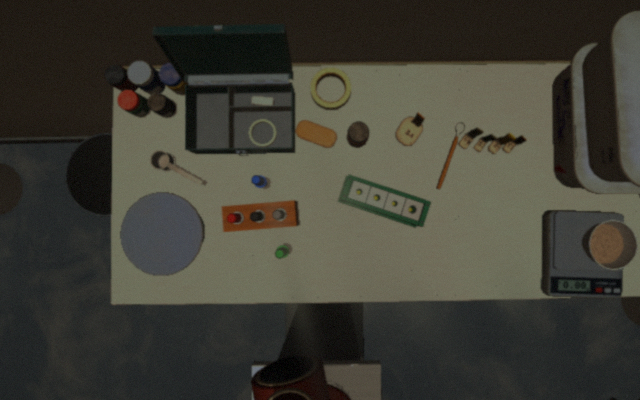

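Candidates (top view): red pin (235,217), black-handled pin (257,216), grey pin (280,214), loose blue (258,181), loose green (281,252), jar with black cap (358,133). The middle one in the rack, black, matches the description. I'll check it in a crop and measure.

```bash
python3 - <<'E'
from h import *
im=np.load("topi.npy"); d=np.load("topd.npy")
c=cv2.resize(im[170:270,210:440],None,fx=3.4,fy=3.4,interpolation=cv2.INTER_CUBIC)
save("crop0",np.clip(c*1.5,0,255).astype(np.uint8))
hsv=cv2.cvtColor(im,cv2.COLOR_RGB2HSV)
def big(m,box):
    z=np.zeros(m.shape,np.uint8); a,b,e,f=box; z[b:f,a:e]=m[b:f,a:e]
    return z
# depth-based: world points
k,dist,R,t=K("top")
vv,uu=np.mgrid[:400,:640]
q=cv2.undistortPoints(np.c_[uu.ravel(),vv.ravel()].astype(float).reshape(-1,1,2),k,dist).reshape(-1,2)
P=((np.c_[q,np.ones(len(q))]*d.reshape(-1,1)-t)@R).reshape(400,640,3)
np.save("P.npy",P)
for nm,box,lo,hi in(("pins",(215,195,305,240),.105,.13),("gauge",(330,165,440,235),.08,.1),("rack",(215,195,305,240),.052,.07),("blue",(245,170,275,195),.03,.3),("green",(265,240,295,262),.03,.3)):
    m=((P[...,2]>lo)&(P[...,2]<hi)&(d>0)).astype(np.uint8); m=big(m,box)
    n,l,s,ce=cv2.connectedComponentsWithStats(m)
    for i in range(1,n):
        if s[i,4]>12:
            w=P[l==i]; r=cv2.minAreaRect((w[:,:2]*1000).astype(np.float32)); print(nm,s[i,4],ce[i].round(1),np.median(w,0).round(4),w[:,2].max().round(3),r)
g=cv2.cvtColor(im,cv2.COLOR_RGB2GRAY)
pl=big(((hsv[...,1]<60)&(g>110)).astype(np.uint8),(335,172,435,230))
# plates (white blobs filled)
cs,_=cv2.findContours(pl,cv2.RETR_EXTERNAL,cv2.CHAIN_APPROX_NONE)
for x in cs:
    if cv2.contourArea(x)>60:
        r=cv2.minAreaRect(x); print("plate",r, onz("top",[r[0]],.09))
E
```

```text
pins 79 [276.5 214.1] [0.5189 0.0754 0.1151] 0.119 ((517.8068237304688, 76.18754577636719), (19.771398544311523, 19.6805419921875), 89.23680877685547)
pins 77 [231.8 217.7] [0.5116 0.1725 0.1153] 0.119 ((512.6219482421875, 175.19480895996094), (19.701519012451172, 19.684120178222656), 88.14807891845703)
pins 77 [253.8 216.1] [0.5152 0.1246 0.1148] 0.119 ((515.196044921875, 125.95783233642578), (21.318317413330078, 17.477554321289062), 89.2994155883789)
gauge 2163 [385.4 200.2] [ 0.5465 -0.1665  0.0889] 0.094 ((546.922607421875, -165.09120178222656), (195.70899963378906, 60.22887420654297), 70.754638671875)
rack 1561 [259.6 215.7] [0.5157 0.1196 0.0612] 0.07 ((515.2177124023438, 125.35299682617188), (60.08354187011719, 168.6307373046875), 4.080872058868408)
blue 152 [258.3 180.6] [0.5946 0.1203 0.0965] 0.107 ((596.3272705078125, 122.22361755371094), (23.07896614074707, 28.635400772094727), 81.99000549316406)
green 143 [281.3 251.3] [0.4354 0.0697 0.0944] 0.106 ((434.3569641113281, 71.54025268554688), (28.354150772094727, 22.377408981323242), 41.72786331176758)
```

View pics/crop0.png

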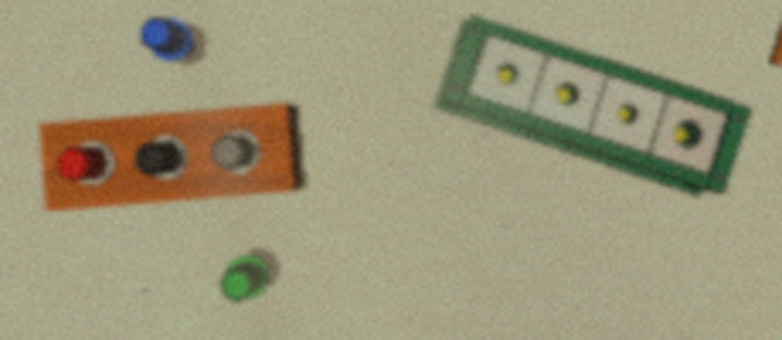

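The crop confirms the black-handled pin sits mid-rack (crop 158,157), between red and grey. The four holes are at crop (507,74), (567,94), (627,113) and (688,134), and the fourth looks widest. Next I'll measure the holes.

```bash
python3 - <<'E'
from h import *
im=np.load("topi.npy")
for _ in range(7): im=im+0.0+0 if False else im
fr=np.mean([grab_frame("top")[0].astype(float) for _ in range(6)],0)
s=6; x0,y0=330,165
c=cv2.resize(fr[165:235,330:440],None,fx=s,fy=s,interpolation=cv2.INTER_CUBIC)
C=[]
for u,v in((507,74),(567,94),(627,113),(688,134)):
    u,v=u/3.4+210,v/3.4+170
    cu,cv=(u-x0)*s,(v-y0)*s
    w=c[int(cv)-48:int(cv)+48,int(cu)-48:int(cu)+48].min(2)
    bg=np.percentile(w,75); wt=np.clip(bg*.85-w,0,None)
    yy,xx=np.mgrid[:96,:96]; wt[(xx-48)**2+(yy-48)**2>34**2]=0
    m=((wt>0.2*bg)).astype(np.uint8)
    n,l,st,ce=cv2.connectedComponentsWithStats(m); i=1+np.argmax(st[1:,4])
    p=(ce[i]+[int(cu)-48,int(cv)-48]+.5)/s+[x0-.5,y0-.5]
    C.append(p); print(p.round(2),"eqdia px",2*np.sqrt(st[i,4]/np.pi)/s, onz("top",[p],.09).round(4))
W=onz("top",C,.09)
dv=np.polyfit(range(4),W[:,:2],1); print(dv, np.linalg.norm(dv[0])); 
u=dv[0]/np.linalg.norm(dv[0]); mid=W[:,:2].mean(0); print([ (mid+u*.042*(i-1.5)).round(4) for i in range(4)], np.degrees(np.arctan2(*u[::-1])))
st=state(); print(st["tool_pos"],st["tool_rot"])
E
```

```text
[358.89 191.23] eqdia px 5.457074146532205 [[ 0.5674 -0.1061  0.09  ]]
[376.59 197.14] eqdia px 6.1689314537875 [[ 0.5536 -0.1457  0.09  ]]
[394.33 203.07] eqdia px 5.368866601266865 [[ 0.5397 -0.1853  0.09  ]]
[412.12 209.02] eqdia px 7.831200721350271 [[ 0.5258 -0.225   0.09  ]]
[[-0.01386165 -0.03962272]
 [ 0.56740903 -0.10607336]] 0.041977438650452045
[array([ 0.5674, -0.106 ]), array([ 0.5536, -0.1457]), array([ 0.5397, -0.1853]), array([ 0.5258, -0.225 ])] -109.28192659484998
[ 0.17978142 -0.59848214  0.23112113] [-1.48131498e-04  9.89375194e-01  1.45384671e-01 -3.72978874e-06]
```

Emit:
jog_arm([
  [[21.2,-23.9,0],[0,0,-9.6],60],
  [[21.2,-23.9,0],[0,0,-9.6],60],
  [[21.2,-23.9,0],[0,0,-9.6],60],
  [[21.2,-23.9,0],[0,0,-9.6],60],
  [[21.2,-23.9,0],[0,0,-9.6],60],
  [[21.2,-23.9,0],[0,0,-9.6],60],
  [[21.2,-23.9,0],[0,0,-9.6],60],
  [[21.2,-23.9,0],[0,0,-9.6],60],
])

```text
time: 1.4
tool_pos: [0.3905, -0.1431, 0.2317]
tool_rot: [0.001, 0.685, 0.729, 0.0]
contact_force: [1.0, -0.2, -0.7]
gripper_width: 0.599
grasp_force: 0.0
```

```bash
cat >> h.py <<'E'
from scipy.spatial.transform import Rotation as Ro
def go(x,y,z,yh,note=""):
    """print units to TCP pose x,y,z with tool y at heading yh deg, tool down"""
    s=state(); q=s["tool_rot"]; R=Ro.from_quat([*q[1:],q[0]])
    a=np.radians(yh); ty=np.array([np.cos(a),np.sin(a),0]); tz=np.array([0,0,-1.]); T=Ro.from_matrix(np.c_[np.cross(ty,tz),ty,tz])
    print(note,"shift",(R.inv().apply(np.array([x,y,z])-s["tool_pos"])/.025).round(3),"turn",np.degrees((R.inv()*T).as_rotvec()).round(2)/8,
     "pos",s["tool_pos"].round(4),"F",s["contact_force"].round(1),"t",s["time"],"w",s["gripper_width"],"g",s["grasp_force"],"ydir",R.as_matrix()[:,1].round(3),"zdir",R.as_matrix()[:,2].round(4))
E
python3 -c "
from h import *
go(.5152,.1256,.2,3.5)"
```

```text
shift [10.414  5.651  1.268] turn [0.01125 0.00625 0.01125] pos [ 0.3905 -0.1431  0.2317] F [ 1.  -0.2 -0.7] t 1.4 w 0.5988889530527968 g 0.0 ydir [0.998 0.063 0.001] zdir [ 1.5e-03 -8.0e-04 -1.0e+00]
```

Emit:
jog_arm([
  [[10.4,5.65,1.2],[0,0,0],60],
  [[10.4,5.65,1.2],[0,0,0],60],
  [[10.4,5.65,1.2],[0,0,0],60],
  [[10.4,5.65,1.2],[0,0,0],60],
  [[10.4,5.65,1.2],[0,0,0],60],
  [[10.4,5.65,1.2],[0,0,0],60],
  [[10.4,5.65,1.2],[0,0,0],60],
])

```text
time: 2.28
tool_pos: [0.5148, 0.123, 0.2013]
tool_rot: [0.0, 0.685, 0.729, -0.0]
contact_force: [-0.2, -0.5, 0.5]
gripper_width: 0.602
grasp_force: 0.0
```

```bash
python3 -c "
from h import *
go(.5152,.1256,.073,3.5)
save('side1',grab_frame('side')[0][150:350,200:460].repeat(3,0).repeat(3,1))"
```

```text
shift [0.104 0.025 5.131] turn [-0.0025   0.00375  0.005  ] pos [0.5148 0.123  0.2013] F [-0.2 -0.5  0.5] t 2.275 w 0.6024787066302245 g 0.0 ydir [ 0.998  0.062 -0.   ] zdir [-3.e-04 -5.e-04 -1.e+00]
```

View pics/side1.png

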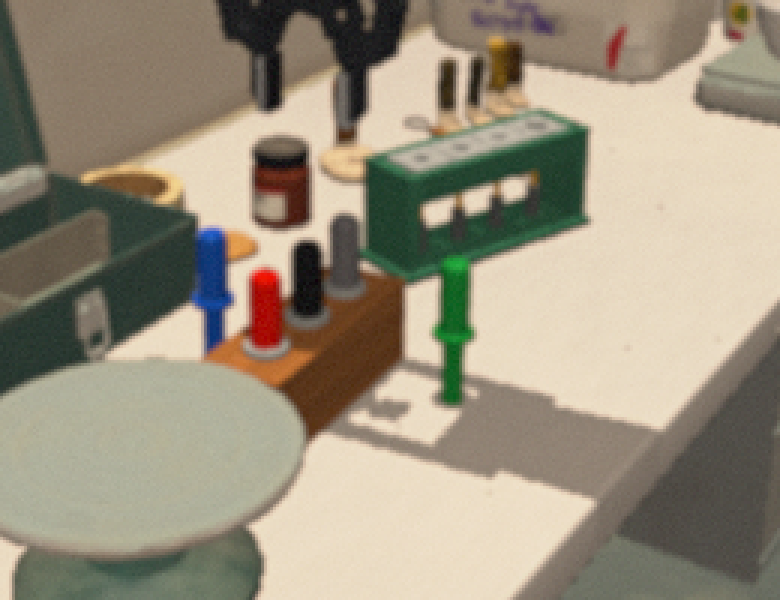

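The open fingers (crop 265,80 and 350,95) straddle the black pin (crop 307,280), and the blue and green pins are clear. Descending.

Emit:
jog_arm([
  [[0.1,0,2],[0,0,0],60],
  [[0.1,0,3.8],[0,0,0],60],
  [[0.1,0,4.8],[0,0,0],60],
  [[0.1,0,5.1],[0,0,0],60],
  [[0.1,0,5.1],[0,0,0],60],
  [[0.1,0,5.1],[0,0,0],40],
  [[0.1,0,5.1],[0,0,0],30],
  [[0.1,0,5.1],[0,0,0],20],
])

```text
time: 3.32
tool_pos: [0.5158, 0.1259, 0.0753]
tool_rot: [0.001, 0.685, 0.729, 0.001]
contact_force: [-0.1, -0.0, 4.4]
gripper_width: 0.244
grasp_force: 58.4
```

Emit:
jog_arm([
  [[0,0,0],[0,0,0],0],
  [[0,0,0],[0,0,0],0],
  [[0,0,0],[0,0,0],0],
  [[0,0,0],[0,0,0],0],
])

```text
time: 3.82
tool_pos: [0.5159, 0.1259, 0.0753]
tool_rot: [0.001, 0.685, 0.729, 0.001]
contact_force: [-0.6, 0.2, 5.8]
gripper_width: 0.24
grasp_force: 58.4
```

```bash
python3 -c "
from h import *
go(.5152,.1256,.073,3.5)"
```

```text
shift [-0.011 -0.027  0.09 ] turn [0.015   0.00125 0.00375] pos [0.5159 0.1259 0.0753] F [-0.6  0.2  5.8] t 3.825 w 0.2401707203674955 g 58.42874765396118 ydir [0.998 0.062 0.002] zdir [ 0.0022  0.     -1.    ]
```

Emit:
jog_arm([
  [[0,0,-0.8],[0,0,0],0],
  [[0,0,-2.2],[0,0,0],0],
  [[0,0,-4],[0,0,0],0],
  [[0,0,-5.6],[0,0,0],0],
  [[0,0,-6.4],[0,0,0],0],
  [[0,0,-6.4],[0,0,0],0],
])

```text
time: 4.58
tool_pos: [0.5154, 0.1259, 0.2346]
tool_rot: [0.001, 0.685, 0.729, 0.001]
contact_force: [0.3, -0.4, -2.0]
gripper_width: 0.244
grasp_force: 60.0
```

```bash
python3 -c "
from h import *
go(.5260,-.225,.235,3.5)"
```

```text
shift [-14.036  -0.439  -0.018] turn [ 0.015   -0.00125  0.00375] pos [0.5154 0.1259 0.2346] F [ 0.3 -0.4 -2. ] t 4.575 w 0.2435684565427082 g 60.016690492630005 ydir [0.998 0.062 0.002] zdir [ 2.1e-03  3.0e-04 -1.0e+00]
```

Emit:
jog_arm([
  [[-2,0,0],[0,0,0],0],
  [[-4.5,-0.1,0],[0,0,0],0],
  [[-7,-0.2,0],[0,0,0],0],
  [[-9.5,-0.3,0],[0,0,0],0],
  [[-12,-0.4,0],[0,0,0],0],
  [[-13.6,-0.44,0],[0,0,0],0],
  [[-14.04,-0.44,0],[0,0,0],0],
  [[-14.04,-0.44,0],[0,0,0],0],
])

```text
time: 5.58
tool_pos: [0.5246, -0.2248, 0.2315]
tool_rot: [-0.002, 0.685, 0.728, -0.0]
contact_force: [0.4, 0.9, -1.7]
gripper_width: 0.243
grasp_force: 60.0
```

Emit:
jog_arm([
  [[0,0,1.2],[0,0,0],0],
  [[0,0,2.0],[0,0,0],0],
  [[0,0,2.4],[0,0,0],0],
  [[0,0,2.4],[0,0,0],0],
])

```text
time: 6.08
tool_pos: [0.525, -0.2244, 0.1728]
tool_rot: [-0.001, 0.685, 0.729, -0.0]
contact_force: [-0.1, -0.2, -1.5]
gripper_width: 0.239
grasp_force: 60.0
```

```bash
python3 -c "
from h import *
go(.5258,-.225,.160,3.5)
im,d=grab_frame('side'); p=proj('side',[[.5258,-.225,.09],[.5260,-.225,.113]]);print(p)
u,v=p[0].astype(int); print(u,v)
save('side2',cv2.resize(im[v-60:v+40,u-70:u+70],None,fx=5,fy=5,interpolation=cv2.INTER_CUBIC))"
```

```text
shift [-0.027  0.031  0.512] turn [-0.01125 -0.00875  0.0075 ] pos [ 0.525  -0.2244  0.1728] F [-0.1 -0.2 -1.5] t 6.075 w 0.23943937121953815 g 60.01573204994202 ydir [ 0.998  0.062 -0.002] zdir [-0.0016  0.0011 -1.    ]
[[378.58923342 191.36292717]
 [378.95900015 182.77399793]]
378 191
```

View pics/side2.png

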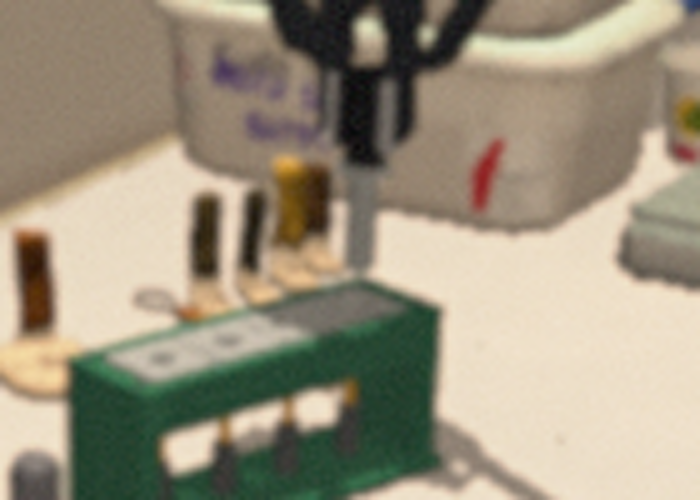

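The pin hangs vertically above the fourth plate, with the shaft tip at crop (362,270). I'll compare its column with the hole's in the earlier side picture.

```bash
python3 - <<'E'
from h import *
im0=np.load("sidei.npy").astype(float)
H=np.array([[.5674,-.106,.09],[.5536,-.1457,.09],[.5397,-.1853,.09],[.5258,-.225,.09]])
p=proj('side',H); g=im0.mean(2)
for a in p:
    u,v=a.round().astype(int); w=g[v-5:v+6,u-8:u+9]
    wt=np.clip(np.percentile(w,60)-12-w,0,None)
    yy,xx=np.mgrid[-5:6,-8:9]
    wt[(np.abs(yy)>4)|(np.abs(xx)>6)]=0
    print(a.round(2),"seen",(u+(wt*xx).sum()/wt.sum()).round(2),(v+(wt*yy).sum()/wt.sum()).round(2),wt.sum().round())
fr=np.mean([grab_frame("side")[0].astype(float) for _ in range(4)],0)
pc=proj('side',[[.525,-.2244,z] for z in(.112,.12,.13,.14)])
df=np.abs(fr-im0).sum(2)
for a in pc:
    v=int(round(a[1])); r=df[v,365:395]; print(a.round(2),r.astype(int), fr[v,370:390].mean(1).astype(int))
cv2.imwrite("pics/h4.png",cv2.resize(im0[165:205,340:420].astype(np.uint8)[...,::-1],None,fx=9,fy=9,interpolation=cv2.INTER_CUBIC))
E
```

```text
[340.14 202.33] seen 339.72 203.71 833.0
[353.43 198.52] seen 354.5 200.69 1028.0
[366.23 194.88] seen 367.83 196.74 872.0
[378.59 191.36] seen 381.78 191.35 900.0
[379.19 183.29] [ 12   9  18  21  16   1  14   9  10  22  15  99 199 252 255 246 209 115
  29  10  11  10  12  11   5   6   9   7  18   9] [161 177 182 182 183 181 167 145 131 129 132 144 177 206 217 219 217 217
 218 217]
[379.34 180.28] [  8  14  14   1  10  21   9   3  10  18   6  97 242 332 311 318 289 191
  66   3  14   7  12  10  11  10   9   7   9  20] [158 156 155 167 195 206 180 131 104 108 107 116 150 192 215 217 217 217
 217 216]
[379.54 176.5 ] [  9   7   7  20  14   6   7  14  10  10  16  95 235 308 311 296 298 229
  88   5  22  10   4  17  13  16   9  15  19   8] [ 39  40  48  92 154 192 178 133 107 107 110 112 136 182 211 219 217 217
 217 217]
[379.73 172.7 ] [ 12  12   8  13   2   5  19   6  15   6   8  90 205 297 290 288 283 240
 125  18  11  16   9   9  11   2   9   7   3   6] [ 39  40  42  81 145 186 180 143 108 106 107 110 120 146 166 173 172 168
 152 130]
```

View pics/h4.png

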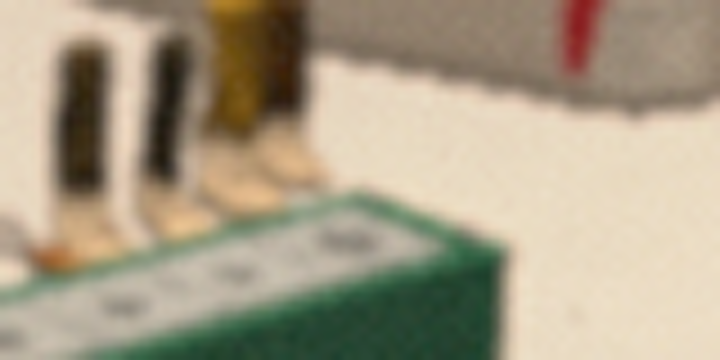

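Emit:
jog_arm([
  [[-0.03,0.03,0.3],[0,0,0],0],
  [[-0.03,0.03,0.6],[0,0,0],0],
  [[-0.03,0.03,0.7],[0,0,0],0],
  [[-0.03,0.03,0.75],[0,0,0],0],
  [[-0.03,0.03,0.8],[0,0,0],0],
  [[-0.03,0.03,0.84],[0,0,0],0],
  [[-0.03,0.03,0.84],[0,0,0],0],
])

```text
time: 7.2
tool_pos: [0.5262, -0.2259, 0.1528]
tool_rot: [0.0, 0.685, 0.728, -0.0]
contact_force: [-0.0, -0.8, -0.2]
gripper_width: 0.245
grasp_force: 60.0
```

```bash
python3 -c "
from h import *
go(.5258,-.225,.150,3.5); print(state()['ft_torque'])"
```

```text
shift [ 0.038 -0.013  0.113] turn [0.     0.     0.0025] pos [ 0.5262 -0.2259  0.1528] F [-0.  -0.8 -0.2] t 7.2 w 0.24489997258642143 g 60.01593232154846 ydir [0.998 0.061 0.   ] zdir [ 0. -0. -1.]
[ 0.01200204 -0.03133992 -0.02248481]
```

Emit:
jog_arm([
  [[0.03,-0.02,0.0],[0,0,0],0],
  [[0.03,-0.02,0.06],[0,0,0],0],
  [[0.03,-0.02,0.1],[0,0,0],0],
  [[0.03,-0.02,0.14],[0,0,0],0],
  [[0.03,-0.02,0.14],[0,0,0],0],
])

```text
time: 7.82
tool_pos: [0.5261, -0.2251, 0.1494]
tool_rot: [0.0, 0.685, 0.728, 0.0]
contact_force: [2.4, 1.0, -1.3]
gripper_width: 0.244
grasp_force: 60.0
```

```bash
python3 -c "
from h import *
go(.5258,-.225,.147,3.5); print(state()['ft_torque'])"
```

```text
shift [ 0.004 -0.011  0.098] turn [ 0.00875 -0.00125  0.0025 ] pos [ 0.5261 -0.2251  0.1494] F [ 2.4  1.  -1.3] t 7.825 w 0.24384956179330394 g 60.001357197761536 ydir [0.998 0.061 0.001] zdir [ 1.2e-03  2.0e-04 -1.0e+00]
[ 0.23940803 -0.58161095  0.01414514]
```

Emit:
jog_arm([
  [[0.01,0.02,0.05],[0,0,0],0],
  [[0.01,0.02,0.1],[0,0,0],0],
  [[0.01,0.02,0.15],[0,0,0],0],
  [[0.01,0.02,0.2],[0,0,0],0],
  [[0.01,0.02,0.2],[0,0,0],0],
])

```text
time: 8.45
tool_pos: [0.5262, -0.2249, 0.1441]
tool_rot: [0.0, 0.685, 0.728, 0.0]
contact_force: [2.9, 0.1, -1.2]
gripper_width: 0.24
grasp_force: 60.0
```

```bash
python3 -c "
from h import *
go(.5258,-.225,.147,3.5); print(state()['ft_torque'])"
```

```text
shift [-0.003 -0.015 -0.115] turn [ 0.00125 -0.       0.0025 ] pos [ 0.5262 -0.2249  0.1441] F [ 2.9  0.1 -1.2] t 8.45 w 0.23968446839230076 g 60.00564157962799 ydir [0.998 0.061 0.   ] zdir [ 2.e-04  0.e+00 -1.e+00]
[ 0.16072968 -0.60972477  0.03279945]
```

Emit:
jog_arm([
  [[0,0.03,0],[0,0,0],0],
  [[0,0.03,0.15],[0,0,0],0],
  [[0,0.03,0.3],[0,0,0],0],
  [[0,0.03,0.45],[0,0,0],0],
  [[0,0.03,0.45],[0,0,0],0],
])

```text
time: 9.07
tool_pos: [0.5265, -0.2248, 0.1324]
tool_rot: [-0.001, 0.685, 0.728, -0.0]
contact_force: [0.0, 0.4, -1.1]
gripper_width: 0.24
grasp_force: 60.0
```

```bash
python3 -c "
from h import *
go(.5258,-.225,.1033,3.5); print(state()['ft_torque'])"
```

```text
shift [-0.008 -0.027  1.164] turn [-0.0075  -0.00375  0.0025 ] pos [ 0.5265 -0.2248  0.1324] F [ 0.   0.4 -1.1] t 9.075 w 0.24021218596518998 g 59.96364891529083 ydir [ 0.998  0.061 -0.001] zdir [-1.1e-03  4.0e-04 -1.0e+00]
[0.00497124 0.02489034 0.00809012]
```

Emit:
jog_arm([
  [[0,0,0.2],[0,0,0],0],
  [[0,0,0.4],[0,0,0],0],
  [[0,0,0.6],[0,0,0],0],
  [[0,0,0.8],[0,0,0],0],
  [[0,0,0.95],[0,0,0],0],
  [[0,0,1.02],[0,0,0],0],
  [[0,0,1.02],[0,0,0],0],
])

```text
time: 9.95
tool_pos: [0.527, -0.2249, 0.1074]
tool_rot: [0.0, 0.685, 0.728, 0.0]
contact_force: [0.2, -0.7, 0.7]
gripper_width: 0.24
grasp_force: 60.4
```

```bash
python3 -c "
from h import *
go(.5258,-.225,.1033,3.5); print(state()['ft_torque'])"
```

```text
shift [ 0.001 -0.049  0.162] turn [0.0025  0.00125 0.0025 ] pos [ 0.527  -0.2249  0.1074] F [ 0.2 -0.7  0.7] t 9.95 w 0.24048922448063237 g 60.43338418006897 ydir [0.998 0.061 0.   ] zdir [ 4.e-04 -1.e-04 -1.e+00]
[-0.07154599 -0.05541668  0.03807414]
```

Emit:
jog_arm([
  [[0,0,0.05],[0,0,0],0],
  [[0,0,0.1],[0,0,0],0],
  [[0,0,0.14],[0,0,0],0],
  [[0,0,0.18],[0,0,0],0],
  [[0,0,0.18],[0,0,0],0],
])

```text
time: 10.58
tool_pos: [0.527, -0.2249, 0.1033]
tool_rot: [0.0, 0.685, 0.728, 0.0]
contact_force: [-0.6, -0.4, 4.6]
gripper_width: 0.239
grasp_force: 60.8
```

```bash
python3 -c "
from h import *
go(.5258,-.225,.1033,3.5); print(state()['ft_torque'])
p=proj('side',[.5258,-.225,.09])[0];u,v=p.astype(int)
im=grab_frame('side')[0];save('side3',cv2.resize(im[v-45:v+45,u-60:u+60],None,fx=6,fy=6,interpolation=cv2.INTER_CUBIC))"
```

```text
shift [ 0.001 -0.049 -0.002] turn [0.0025  0.00125 0.0025 ] pos [ 0.527  -0.2249  0.1033] F [-0.6 -0.4  4.6] t 10.575 w 0.23931881913191977 g 60.81336736679077 ydir [0.998 0.061 0.   ] zdir [ 3.e-04 -1.e-04 -1.e+00]
[ 0.00838364  0.13008225 -0.04542252]
```

View pics/side3.png

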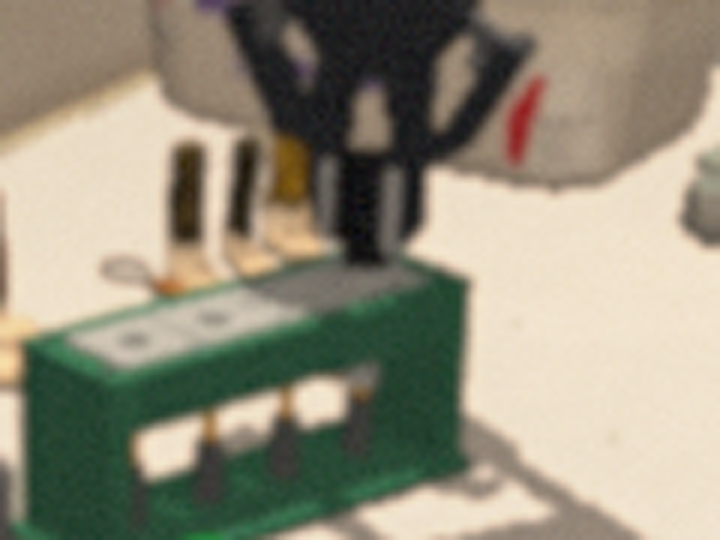

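The collar is at about crop (360,265), and the shaft shows below the fourth plate at (360,375). I'll press a little further until it is firmly seated.

Emit:
jog_arm([
  [[0,0,0.03],[0,0,0],0],
  [[0,0,0.06],[0,0,0],0],
  [[0,0,0.06],[0,0,0],0],
])

```text
time: 11.0
tool_pos: [0.5271, -0.225, 0.1033]
tool_rot: [0.0, 0.685, 0.729, -0.0]
contact_force: [-3.2, 1.8, 11.4]
gripper_width: 0.237
grasp_force: 61.2
```

Force rose with no further travel, at exactly the height predicted for home, so it's seated. Releasing gently.

Emit:
jog_arm([
  [[0,0,-0.04],[0,0,0],0],
  [[0,0,-0.04],[0,0,0],30],
  [[0,0,-0.04],[0,0,0],50],
  [[0,0,-0.04],[0,0,0],60],
  [[0,0,-0.04],[0,0,0],60],
  [[0,0,-0.04],[0,0,0],60],
])

```text
time: 11.75
tool_pos: [0.5269, -0.2249, 0.1024]
tool_rot: [-0.0, 0.685, 0.728, -0.0]
contact_force: [0.6, 0.5, 0.3]
gripper_width: 0.599
grasp_force: 0.0
```

Emit:
jog_arm([
  [[0,0,-0.6],[0,0,0],60],
  [[0,0,-1.5],[0,0,0],60],
  [[0,0,-3],[0,0,0],60],
  [[0,0,-4.5],[0,0,0],60],
  [[0,0,-5],[0,0,0],60],
  [[-5,-3,-5],[0,0,0],60],
  [[-7,-5,-5],[0,0,0],60],
  [[-7,-5,-5],[0,0,0],60],
])

```text
time: 12.75
tool_pos: [0.427, -0.385, 0.2268]
tool_rot: [-0.0, 0.685, 0.729, 0.0]
contact_force: [-0.0, -0.1, -0.0]
gripper_width: 0.597
grasp_force: 0.0
```

```bash
python3 -c "
from h import *
go(.5258,-.225,.1033,3.5)
p=proj('side',[.5258,-.225,.09])[0];u,v=p.astype(int)
im=grab_frame('side')[0];save('side4',cv2.resize(im[v-45:v+105,u-120:u+60],None,fx=4,fy=4,interpolation=cv2.INTER_CUBIC))
i,d=grab_frame('top'); k,dist,R,t=K('top')
vv,uu=np.mgrid[:400,:640]
q=cv2.undistortPoints(np.c_[uu.ravel(),vv.ravel()].astype(float).reshape(-1,1,2),k,dist).reshape(-1,2)
P=((np.c_[q,np.ones(len(q))]*d.reshape(-1,1)-t)@R).reshape(400,640,3)
m=(abs(P[...,0]-.526)<.02)&(abs(P[...,1]+.225)<.02)&(P[...,2]>.125)&(P[...,2]<.18); print(m.sum(),np.median(P[m],0))
"
```

```text
shift [6.139 4.343 4.943] turn [-0.00375 -0.00625  0.0075 ] pos [ 0.427  -0.385   0.2268] F [-0.  -0.1 -0. ] t 12.75 w 0.5968737553320035 g 0.0 ydir [ 0.998  0.062 -0.001] zdir [-6.e-04  8.e-04 -1.e+00]
96 [ 0.52566054 -0.22209694  0.14258499]
```

View pics/side4.png

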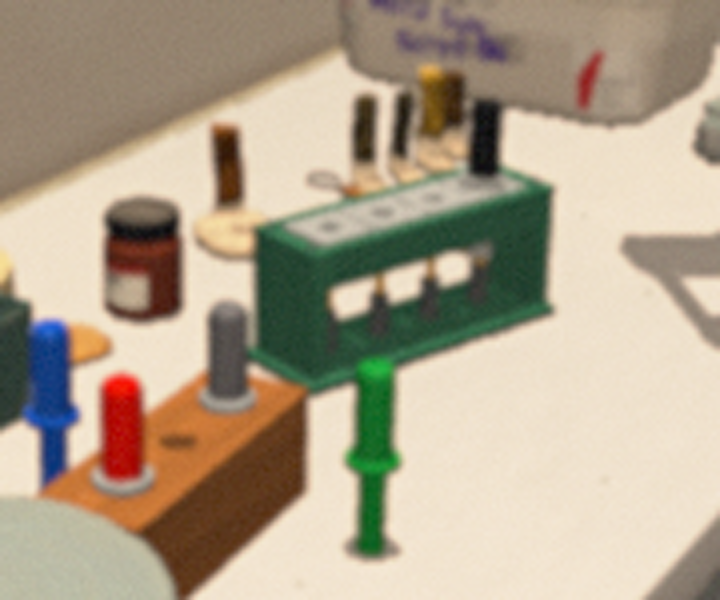

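The black pin stands upright in hole 4 (crop 485,140) with its collar on the plate. Its top measures 0.1426 m, which fits the expected 0.145 m given that the same measurement read 2 mm low on the rack pins. The red and grey pins are still in their sockets.

```bash
python3 -c "
from h import *
print(job_done())"
```

```text
the job is handed in; nothing more can be done
None
```

The black-handled core pin passed through hole 4 (the holder's -y end) on the first trial and stands upright there, fully home with its collar on the plate; the red and grey pins are still in their sockets, and the job is handed in (about 13 s of the 67 s used).

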